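# Pack up the short leg of a footstool

## Task

The footstool on the table has one leg too short, hanging clear of the table. Lay flat plastic packers under its rubber foot, on top of one another, one at a time until the wooden wedge can close the gap that is left, then slide the wedge in thin end first between the top packer and the foot until it feels tight, without forcing it. Finish while still gripping the wedge and holding it there, tight and flat; leave the packers you do not need flat on the table well clear of the foot, and do not disturb anything else.

Things in the scene. Friction and masses are not known exactly. Their poses are not given: they have to be found in the camera images.
- foot (a point): Fixed short leg of the stool: black rubber foot 44 x 44 mm, 10 mm thick, under a 36 mm square leg. Point: centre of the foot's underside; its height is the gap, 26 to 44 mm. z up; +y points out of the stool on the open side, from which packers and wedge are pushed in towards -y; x runs across. Seat edges 25 mm beyond in +x and +y, seat top 199 mm up; next legs 200 mm away in -x and 280 mm in -y.
- packer0_center (a point): Flat plastic packer (blue), 140 x 30 x 12 mm, lies flat. Point: its centre, half-way up (6 mm above its underside). Site x runs along the 140 mm length (both ends alike), y across the 30 mm width, z up.
- packer1_center (a point): Flat plastic packer (yellow), 140 x 30 x 12 mm, lies flat. Point: its centre, half-way up (6 mm above its underside). Site x runs along the 140 mm length (both ends alike), y across the 30 mm width, z up.
- packer2_center (a point): Flat plastic packer (green), 140 x 30 x 12 mm, lies flat. Point: its centre, half-way up (6 mm above its underside). Site x runs along the 140 mm length (both ends alike), y across the 30 mm width, z up.
- wedge_center (a point): Pale wooden wedge, 170 x 30 mm, 23 mm high, about 80 g. Point: middle of length and width, 11.5 mm above its flat underside. x points to the thin end, z up. From x = -85 to -5 mm a 23 mm thick block to grip; then its top slopes evenly to 5 mm thick at x = +85. Too thin to reach the foot without a packer; with the right packers it jams 10 to 80 mm inside the foot's near edge.
- wedge_tip (a point): Thin end of the wedge, on its underside, at the middle of the width.
- packer0: The blue packer; origin at the centre of its underside.
- packer1: The yellow packer; origin at the centre of its underside.
- packer2: The green packer; origin at the centre of its underside.
- wedge: The wedge; origin at the middle of its underside, axes as point wedge_center.
- short_leg: The short leg; origin and axes as point foot.
- stool: Footstool, dark legs and brown seat, 250 x 330 mm, 199 mm high, fixed; origin on the table under the seat's centre, axes as point foot. The short leg is at x = +100, y = +140 mm.
- glue_pot: Bystander: small white pot with an orange cap, 54 mm across, 75 mm high.
- bowl: Bystander: white bowl, 110 mm across, 45 mm high.
- hammer: Bystander: hammer lying on the table.
- soap_box: Bystander: green box 80 x 160 x 50 mm.
- rubber_cap: Bystander: black rubber leg cap, 36 mm across, 28 mm high, standing near the stool.
- blue_carton: Bystander: blue carton 120 x 80 x 35 mm.
Mind the look-alikes: they are no part of the job. What is meant by the packer0 is not grey, and is the larger of those in its own colour.

How it is judged:
By the outcome, as a careful person would: the job done as asked, in the order asked, and still so for the second after the job is handed in, while the arm keeps its last pose, push and grip.
It also fails if it takes over 72 s, if anything falls off the work surface, if the arm or the gripper's body presses on something with over 40 N, if the wrist force passes 120 N, or if a joint passes its speed limit or range.

## Robot

A 7-joint arm with a two-finger parallel gripper is mounted at the origin on the work surface. World frame = base frame: x ahead of the robot, y to its left, z up, the work surface at z = 0. Lengths are in m, angles in rad, forces in N, time in s.
With the tool pointing down it reaches from about 0.425 to 0.95 m from the base axis. Payload 4.7 kg.
Tool frame: the origin (TCP) lies on the mounting face of the last link; the fingertips stand 173 mm ahead of it and the grasp point (between the pads) lies 155 mm ahead of it; z points along the fingers, y is the line along which they close (so a half turn about z gives the same grasp; the last joint's range is limited). The gripper opens to 85 mm and grips with 20 to 120 N. Pads are 22 mm wide; open, the fingers measure 114 mm over their backs; the gripper's body (76 mm by 85 mm) begins 54 mm behind the grasp point. The pads swing forward as they close: fully open they stand 13 mm farther back than shut.
Start: joints at [1.145, 0.469, -0.049, 1.532, 0.024, 1.141, -0.082], TCP at [0.261, -0.623, 0.405] pointing down, gripper open.
Joint ranges: [-2.59, 2.59], [-0.33, 1.99], [-1.39, 1.29], [0.1, 2.45], [-1.04, 4.18], [0.21, 1.99], [-2.66, 2.66]. Speed limits (rad/s): [2.57, 2.57, 3.14, 3.14, 3.14, 3.14, 3.14].

## Interface

Orientations are given as [roll, pitch, yaw] about the fixed x, y, z axes, in that order (R = Rz(yaw) Ry(pitch) Rx(roll)).
In Python, from rig import * gives the robot as it stands.
- The arm moves only by the tool step_arm, never from a script. Its argument "plan" is a list of rows, each a list of 2 entries, a list of its own where there are three numbers: the shift along the tool's x, y, z in mm, then the turn, a rotation vector about the tool's x, y, z in degrees. A call has 1 to 10 rows; each row shifts and turns the commanded pose from where the row before left it, along the tool's axes as they then stand; what a row does not reach is not made up. A row lasts 1/12 s, in which the tool goes at most 41.7 mm and 7.16 degrees, less where a joint would pass 70% of its speed; a pose out of reach is approached as far as the arm can. A call is refused whole if a number of a shift passes 41.7 or a number of a turn 7.16, either way. A call with a gripper value outside its range is refused whole. "hand" is the opening, from -1 (shut) to 1 (fully open), set as the call begins (left out, the last holds). The fingers move at their own pace and stop on an object; "squeeze" is the grip in N (left out, the last holds). Time passes only in rows, so rows that do not move let the fingers close. It gives the time, the measured TCP pose, the force, the opening and the grip force at its end, in the units of the state.
- read_state(): the state, without advancing time (a new reading comes with each control period).
- read_camera(name): name is "side" or "top"; returns a dict with "image" (400x640x3 uint8, blue, green, red), "intrinsics" (3x3 intrinsics, pixels), "dist" ([k1, k2, p1, p2, k3] as OpenCV has them; the pictures are not rectified), "rvec" (rotation vector, rad) and "tvec" (3), from world to camera coordinates, as OpenCV has them. Camera axes: x right, y down, z forward; pixel columns grow to the right and rows downward; lengths in m; the calibration is good to about 2 mm. A picture is of the moment at which its call begins. There is no depth.
- finish_job(): hands the job in; it is judged then, once.
The state is a dict: "clock": time; "qpos": joint angles; "dq": joint speeds; "joint_efforts": joint torques, N m; "eef_pos": TCP position; "tool_rot": TCP orientation; "wrist_force": force on the tool from outside, world axes, zero at the start; "wrist_torque": the same for the moment, N m; "width": finger opening in m; "finger_force": force on a finger pad.
Only numpy, scipy, OpenCV 4.12 (cv2) and the standard library are available. Lean on these libraries where they do the work, as an engineer would, in place of code of your own. Each camera call takes 0.05 s, during which the arm holds its last target. There are 200 camera calls.

## Working session

There is one attempt and no reset: what is moved stays moved. The work goes in short steps, Python scripts to look and compute and a tool call to move; the robot and the scene stay as the last step left them, time stands still between calls to the robot, and variables do not carry over. Pictures are saved under pics/ and viewed, at most 10 in all, crops included, and the job is handed in when it is done.

Besides the shell and the picture viewer there is one more tool, called as a command line: name --argument value ..., lists and objects as JSON in quotes. step_arm: Moves the arm, as the interface text tells. Its arguments: {"type":"object","properties":{"plan":{"type":"array"},"hand":{"type":"number"},"squeeze":{"type":"number"}},"required":["plan"]}

```bash
ls; mkdir -p pics
python3 - <<'E'
from rig import *
import cv2
s=read_state();print({k:s[k] for k in('clock','eef_pos','tool_rot','wrist_force','width')})
for n in('side','top'):
    c=read_camera(n);cv2.imwrite(f'pics/{n}0.png',c['image'])
    R=cv2.Rodrigues(c['rvec'])[0];print(n,c['intrinsics'].tolist(),c['dist'],(-R.T@c['tvec'].reshape(3)).tolist(),R.tolist())
E
```

```text
pics
{'clock': 0.0, 'eef_pos': array([ 0.26080392, -0.62230996,  0.40361877]), 'tool_rot': array([-3.13958050e+00,  5.50412218e-05,  3.96857791e-01]), 'wrist_force': array([ 0.4341413 , -0.1204331 ,  0.71712279]), 'width': 0.08552756052774979}
side [[395.56342381703917, 0.0, 324.03700794927863], [0.0, 395.56342381703917, 208.22873072945865], [0.0, 0.0, 1.0]] [-0.10000112  0.          0.          0.          0.        ] [0.4201816428283, 0.6708714817127518, 0.7343705689404693] [[-0.9910899997885614, -0.13317015227191725, 0.0025145303703940705], [-0.09606091331637152, 0.7015801514192264, -0.7060861081110439], [0.09226544993622382, -0.7000364288224226, -0.7081215185754601]]
top [[408.050903292768, 0.0, 315.9985208262571], [0.0, 408.050903292768, 198.2473298394807], [0.0, 0.0, 1.0]] [0.02133195 0.         0.         0.         0.        ] [0.37724331373441866, -0.011271630433332031, 1.0175273634638946] [[0.012437235533206414, -0.999922123730385, -0.0010303624641939402], [-0.9861070546928206, -0.012094687295803874, -0.16567013980879836], [0.16564477612451772, 0.0030765262444536617, -0.986180684828559]]
```

View pics/top0.png

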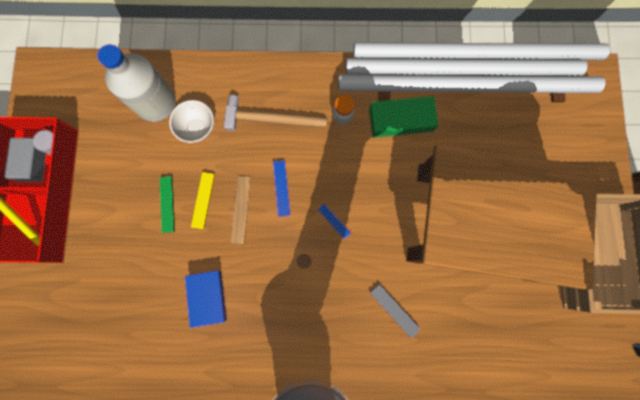

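View pics/side0.png

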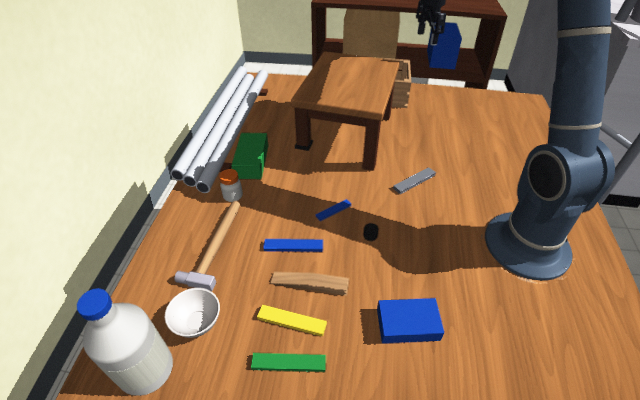

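Top view: packers are green (167,203), yellow (203,200) and blue (281,187), and the wedge is at (240,210). The stool is on the right, with its far-left leg at (425,168).
Look-alikes for the blue packer: small blue bar (334,220), grey bar (394,310), blue carton (205,298). The larger blue bar at (281,187) fits the description. The rubber cap at (303,262) could be taken for the foot. I'll check both in close crops.

Run:
```python
import cv2,numpy as np
t=cv2.imread('pics/top0.png');s=cv2.imread('pics/side0.png')
def crop(im,x,y,w,h,k):return cv2.resize(im[y:y+h,x:x+w],None,fx=k,fy=k,interpolation=cv2.INTER_CUBIC)
a=crop(t,150,150,200,100,4)
cv2.imwrite('pics/c1.png',np.vstack([a,crop(s,250,230,160,40,5)]))   # top; side row (250,230) k5
cv2.imwrite('pics/c2.png',np.hstack([crop(s,285,100,100,75,4),crop(t,395,140,50,75*1,8)[:300*2].copy()[:300]]) if 0 else np.vstack([crop(s,285,95,100,75,8)]))
```

```text
(no output)
```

View pics/c1.png

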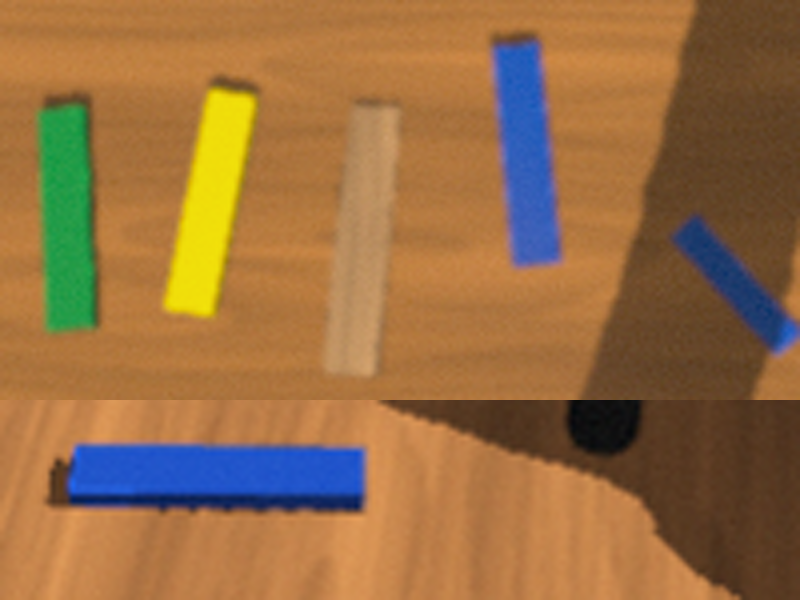

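View pics/c2.png

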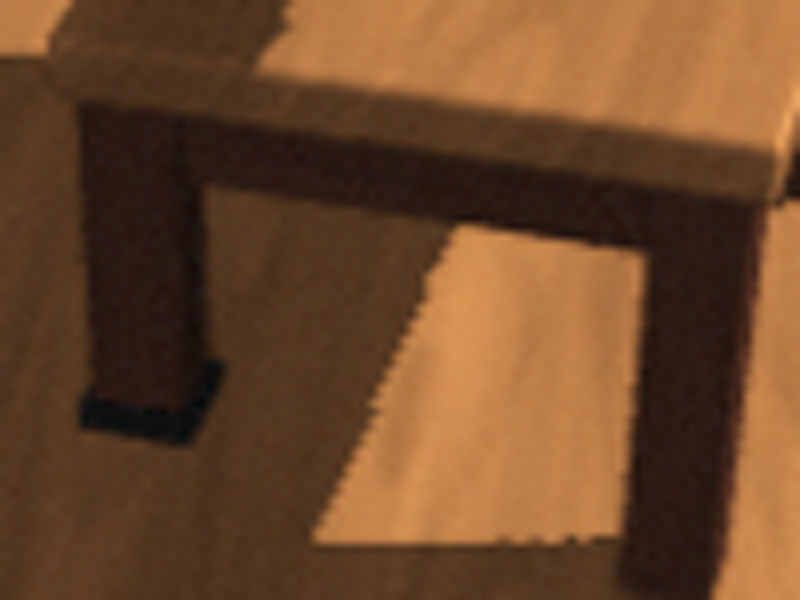

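The top crop confirms the large blue bar as packer0; the small blue bar on the right is the look-alike. The side crop shows the short leg's black foot hanging free, with its underside corners at about (295,148.5) and (308,150.4) in the full picture. Next I'll crop the wedge from the side and the foot from the top.

Run:
```python
import cv2,numpy as np
t=cv2.imread('pics/top0.png');s=cv2.imread('pics/side0.png')
def crop(im,x,y,w,h,k):return cv2.resize(im[y:y+h,x:x+w],None,fx=k,fy=k,interpolation=cv2.INTER_CUBIC)
f=crop(t,398,140,50,37,8);f=np.clip(f.astype(float)*1.8,0,255).astype(np.uint8)
f2=crop(t,398,235,50,37,8)
cv2.imwrite('pics/c3.png',np.vstack([np.hstack([f,f2]),crop(s,240,232,120,45,1)[:0] if 0 else crop(s,255,263,100,38,8)]))
```

```text
(no output)
```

View pics/c3.png

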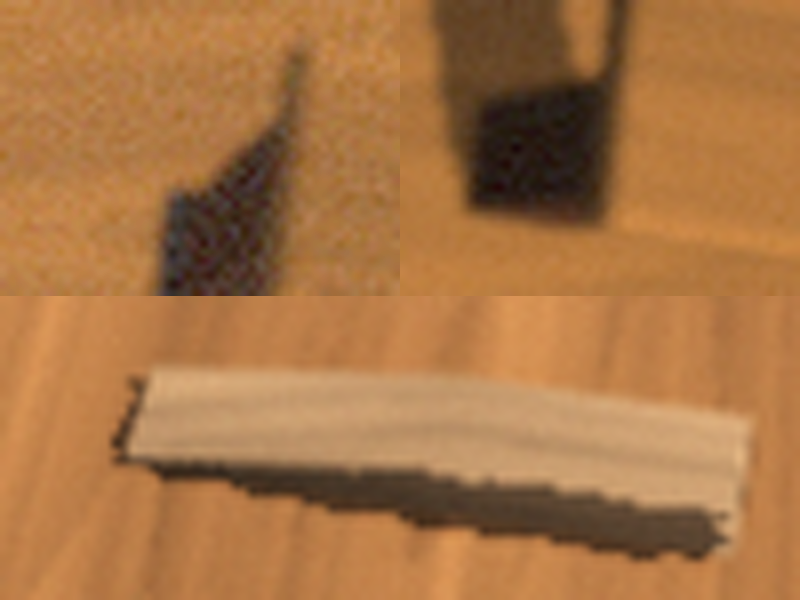

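The wedge's thin end is on the left in the side view (full picture about (271,315)), which is +x, and its thick end is near the robot. In the top view the foot's near-side corner is about (418.5,163.5). Now I'll fit the poses.

```bash
cat > h.py <<'E'
from rig import *
import cv2,numpy as np
from scipy.optimize import least_squares
K={};
for n,a in dict(side=(395.56342,324.03701,208.22873,-.10000112),top=(408.0509,315.99852,198.24733,.02133195)).items():
    K[n]=(np.array([[a[0],0,a[1]],[0,a[0],a[2]],[0,0,1.]]),np.array([a[3],0,0,0,0.]))
R=dict(side=(np.array([[-0.9910899997885614,-0.13317015227191725,0.0025145303703940705],[-0.09606091331637152,0.7015801514192264,-0.7060861081110439],[0.09226544993622382,-0.7000364288224226,-0.7081215185754601]]),np.array([0.4201816428283,0.6708714817127518,0.7343705689404693])),
 top=(np.array([[0.012437235533206414,-0.999922123730385,-0.0010303624641939402],[-0.9861070546928206,-0.012094687295803874,-0.16567013980879836],[0.16564477612451772,0.0030765262444536617,-0.986180684828559]]),np.array([0.37724331373441866,-0.011271630433332031,1.0175273634638946])))
def proj(n,P):
    r,c=R[n];k,d=K[n];return cv2.projectPoints(np.atleast_2d(P).astype(float),cv2.Rodrigues(r)[0],-r@c,k,d)[0][:,0]
def plane(n,uv,z):
    r,c=R[n];k,d=K[n];p=cv2.undistortPoints(np.array(uv,float).reshape(-1,1,2),k,d)[:,0]
    v=np.c_[p,np.ones(len(p))]@r;return c+v*((z-c[2])/v[:,2])[:,None]
def T(x,y,yaw,P):
    c,s=np.cos(yaw),np.sin(yaw);P=np.atleast_2d(P);return np.c_[x+c*P[:,0]-s*P[:,1],y+s*P[:,0]+c*P[:,1],P[:,2]]
E
python3 - <<'E'
from h import *
def corners(P): 
    c=P.mean(0);l=((P[0]+P[1])-(P[2]+P[3]))/2;w=((P[0]+P[3])-(P[1]+P[2]))/2
    return c.round(4),np.degrees(np.arctan2(l[1],l[0])).round(1),np.linalg.norm(l).round(4),np.linalg.norm(w).round(4)
for n,q in dict(green=[(38,107),(85,102),(97,325),(47,331)],yellow=[(208,88),(256,94),(214,316),(163,308)],blue=[(493,43),(540,40),(562,262),(513,266)],wedge=[(355,105),(400,105),(377,377),(325,374)]).items():
    uv=np.array(q)/4-.4+150
    print(n,corners(plane('top',uv,.012)))
# blue by side: top face corners
b=np.array([(80,446),(362,450),(362,496),(70,492)])/5-.4+[250,230-80]
print('blue side',plane('side',b,.012).round(4).tolist())
g=np.array([(80,446),(362,450),(362,496),(70,492)])
print('check green/yellow proj side', proj('side',[[.5,.4,.012]]))
# stool fit: params x,y,yaw,gap
side=[((.125,.165,.179),(292.5,106.5)),((-.125,.165,.179),(381.9,120.4)),((-.125,.165,.199),(383,113.9))]
foot=[((.122,.162,0),(295,148.5)),((.078,.162,0),(308.0,150.3))]
top=[((.125,.165,.199),(435.2,147)),((-.125,.165,.199),(425.5,262.5))]
topf=[((.122,.162,0),(419,163.2)),]
def res(p,w=False):
    r=[]
    for n,L in(('side',side+foot),('top',top+topf)):
        for P,uv in L:
            P=np.array(P,float)
            if P[2]==0:P[2]=p[3]
            r.append(proj(n,T(*p[:3],P))[0]-uv)
    return np.array(r).ravel()
s=least_squares(res,[.4,-.4,0,.035]);print(s.x,s.fun.reshape(-1,2).round(1).tolist())
print('foot',T(*s.x[:3],[[.1,.14,s.x[3]]]))
print('cov',np.sqrt(np.diag(np.linalg.inv(s.jac.T@s.jac)))*.5)
E
```

```text
green (array([0.5287, 0.3641, 0.012 ]), np.float64(6.8), np.float64(0.1414), np.float64(0.03))
yellow (array([0.5391, 0.2755, 0.012 ]), np.float64(-7.7), np.float64(0.1411), np.float64(0.0313))
blue (array([0.5725, 0.0792, 0.012 ]), np.float64(6.8), np.float64(0.143), np.float64(0.0302))
wedge (array([0.5163, 0.1787, 0.012 ]), np.float64(-3.1), np.float64(0.17), np.float64(0.0301))
blue side [[0.6394, 0.0784, 0.012], [0.505, 0.0624, 0.012], [0.5012, 0.0904, 0.012], [0.6374, 0.1068, 0.012]]
check green/yellow proj side [[299.49295001 379.1556371 ]]
[ 0.48750097 -0.40303536 -0.13240195  0.03538084] [[-1.4, -1.3], [0.9, -1.7], [0.6, -1.9], [0.0, -0.8], [1.3, -0.2], [0.6, -3.6], [-1.9, 1.6], [-1.2, 1.3]]
foot [[ 0.6051079  -0.27746223  0.03538084]]
cov [0.00082881 0.00060309 0.00456898 0.00137841]
```

Run:
```python
from h import *
side=[((.125,.165,.179),(292.1,105.8)),((-.125,.165,.179),(381.4,119.9)),((-.125,.165,.199),(382.7,113.3)),((.125,.165,.199),(290.8,100.2))]
foot=[((.122,.162,0),(294.6,148.0)),((.078,.162,0),(307.7,149.9))]
leg=[((-.118,.158,1e-9),(406.3,260.8)),((-.082,.158,1e-9),(408.2,247.3))]
topf=[((.122,.162,0),(418.6,163.2)),]
def res(p):
    r=[]
    for n,L in(('side',side+foot),('top',leg+topf)):
        for P,uv in L:
            P=np.array(P,float)
            if P[2]==0:P[2]=p[3]
            if P[2]==.179:P[2]=p[4]
            r.append(proj(n,T(*p[:3],P))[0]-uv)
    return np.array(r).ravel()
s=least_squares(res,[.48,-.4,0,.035,.18]);p=s.x;print(p,s.fun.reshape(-1,2).round(1).tolist())
print('foot',T(*p[:3],[[.1,.14,p[3]]]))
def box(cx,cy,hx,hy,z0,z1):
    c=np.array([(cx+a*hx,cy+b*hy,z) for z in(z0,z1) for a,b in((-1,-1),(1,-1),(1,1),(-1,1))]);return c,[(0,1),(1,2),(2,3),(3,0),(4,5),(5,6),(6,7),(7,4),(0,4),(1,5),(2,6),(3,7)]
out=[]
for n,o,w,hh in(('side',(280,90),120,90),('top',(395,135),80,140)):
    k=6 if n=='side' else 4;im=cv2.imread(f'pics/{n}0.png');im=np.clip(im.astype(float)*1.5,0,255).astype(np.uint8)
    im=cv2.resize(im[o[1]:o[1]+hh,o[0]:o[0]+w],None,fx=k,fy=k,interpolation=cv2.INTER_CUBIC)
    for b in(box(0,0,.125,.165,p[4],.199),box(.1,.14,.022,.022,p[3],p[3]+.01),box(-.1,.14,.018,.018,0,p[4])):
        uv=((proj(n,T(*p[:3],b[0]))-o+.5)*k).astype(int)
        for i,j in b[1]:cv2.line(im,tuple(map(int,uv[i])),tuple(map(int,uv[j])),(0,255,255),1)
    out.append(im[:560])
h=560;c=np.zeros((h,720+0,3),np.uint8)
a,b=out;c=np.zeros((560,800,3),np.uint8);a=cv2.resize(a,(480,360));c[:360,:480]=a;c[:b.shape[0],480:480+b.shape[1]]=b
cv2.imwrite('pics/c4.png',c)
```

```text
[ 0.48878106 -0.40378162 -0.13611406  0.03493981  0.17540293] [[-1.5, 0.3], [0.5, -0.1], [0.2, -1.5], [-0.7, -1.8], [-0.1, -0.4], [1.0, 0.0], [-0.4, 0.6], [-0.7, -0.5], [-0.4, 0.6]]
foot [[ 0.60685331 -0.27864593  0.03493981]]
```

View pics/c4.png

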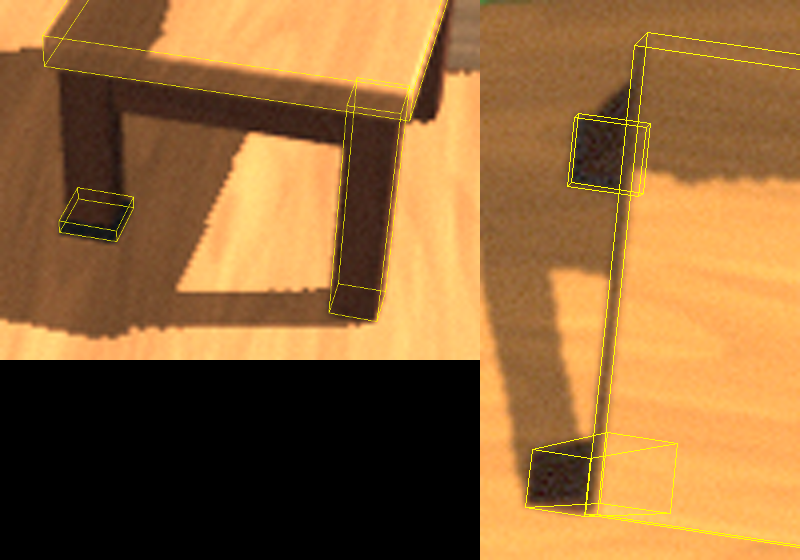

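The overlay fits both views: side foot outline at (60–133,190–240), second leg at (330–378,320). The gap is about 35 mm, so two packers leave about 11 mm. Next I'll refine the packer and wedge poses by segmentation.

```bash
cat > seg.py <<'E'
from h import *
from scipy.optimize import minimize
H=dict(blue=(105,125),yellow=(24,34),green=(45,80))
def fit(name,x0,ims,views=('top','side'),mins=120):
    L=np.array([(a*.07,b*.015,z) for z in(0,.012) for a in(-1,1) for b in(-1,1)])
    res={}
    M={}
    for n in views:
        hsv=cv2.cvtColor(ims[n],cv2.COLOR_BGR2HSV);lo,hi=H[name]
        m=cv2.inRange(hsv,(lo,mins,60),(hi,255,255))
        uv=proj(n,T(x0[0],x0[1],x0[2],L));a=uv.min(0)-8;b=uv.max(0)+8
        k=np.zeros_like(m);k[int(a[1]):int(b[1]),int(a[0]):int(b[0])]=1
        M[n]=cv2.resize((m*k).astype(np.float32)/255,None,fx=4,fy=4,interpolation=cv2.INTER_LINEAR)>.5
    def cost(p,vs):
        c=0
        for n in vs:
            uv=proj(n,T(p[0],p[1],p[2],L+[0,0,p[3] if len(p)>3 else x0[3]]));h=cv2.convexHull(((uv+.5)*4*16).astype(np.int32))
            d=np.zeros(M[n].shape,np.uint8);cv2.fillConvexPoly(d,h,1,shift=4);c+=(d.astype(bool)^M[n]).sum()/M[n].sum()
        return c
    for vs in [(v,) for v in views]+([views] if len(views)>1 else []):
        q=x0[:3] if len(vs)==1 else x0
        sim=np.vstack([q]+[np.array(q)+e for e in np.diag([.006,.006,.06,.006][:len(q)])])
        s=minimize(cost,q,args=(vs,),method='Nelder-Mead',options=dict(initial_simplex=sim,xatol=1e-4,fatol=1e-4));print(name,vs,s.x.round(4),round(s.fun,3))
E
python3 - <<'E'
from seg import *
ims={n:cv2.imread(f'pics/{n}0.png') for n in('top','side')}
for n,x in dict(blue=[.572,.08,.12,0],yellow=[.539,.2755,-.134,0],green=[.529,.364,.12,0]).items():fit(n,x,ims)
# wedge: top corners in side view -> overlay residual
W=np.array([(-.085,.015,.023),(-.085,-.015,.023),(.085,.015,.005),(.085,-.015,.005)])
tp=np.array([(325,374),(377,377),(355,105),(400,105)])/4-.4+150
sd=np.array([(745,512),(752,415),(130,460),(150,368)]);sd=(sd-[0,296])/8-.44+[255,263]
for vs in(('top',),('side',),('top','side')):
    f=lambda p:np.concatenate([(proj(n,T(*p[:3],W+[0,0,p[3] if len(vs)>1 else 0]))-(tp if n=='top' else sd)).ravel() for n in vs])
    s=least_squares(f,[.516,.178,-.05,0]);print(vs,s.x.round(4),s.fun.round(1))
E
```

```text
blue ('top',) [0.5734 0.0811 0.1454] 0.232
blue ('side',) [0.5723 0.0826 0.1187] 0.137
blue ('top', 'side') [ 0.5725  0.0814  0.13   -0.0025] 0.36
yellow ('top',) [ 0.5397  0.2767 -0.1423] 0.071
yellow ('side',) [ 0.5388  0.2782 -0.1347] 0.079
yellow ('top', 'side') [ 0.5396  0.2773 -0.1432 -0.0019] 0.147
green ('top',) [0.5292 0.3657 0.1269] 0.153
green ('side',) [0.5274 0.3675 0.1156] 0.077
green ('top', 'side') [ 0.5286  0.3665  0.117  -0.0036] 0.226
('top',) [ 0.5167  0.1782 -0.0331  0.    ] [ 0.4 -0.3 -0.3 -0.5 -0.3  0.2  0.2  0.7]
('side',) [ 0.5162  0.1834 -0.0301  0.    ] [-0.3 -0.4  0.5  0.2 -0.5 -0.2  0.3  0.3]
('top', 'side') [ 0.5171  0.1795 -0.0313 -0.0054] [ 0.4 -0.3 -0.3 -0.5 -0.5  0.5  0.   1.  -0.7 -0.5  0.1  0.2 -0.3 -0.3
  0.5  0.3]
```

```bash
cat > d.py <<'E'
import sys
from h import *
from scipy.spatial.transform import Rotation as Ro
def st():
    s=read_state();r=Ro.from_euler('xyz',s['tool_rot']);x=r.as_matrix()[:,0]
    print('t',round(s['clock'],2),'tcp',(s['eef_pos']*1000).round(1),'phi',np.degrees(np.arctan2(x[1],x[0])).round(2),'tilt',np.degrees(s['tool_rot'][:2]).round(2),'F',s['wrist_force'].round(1),'w',round(s['width']*1000,1),'ff',np.round(s['finger_force'],1),'q',s['qpos'].round(2))
    return s
def to(x,y,z,phi):
    "shift in tool axes AFTER turning to phi (deg)"
    s=st();R=Ro.from_euler('xyz',s['tool_rot']).as_matrix();p0=np.degrees(np.arctan2(R[1,0],R[0,0]))
    a=np.radians(phi);d=np.array([x,y,z])-s['eef_pos']*1000;c,n=np.cos(a),np.sin(a)
    print('  turn about tool z',round(((p0-phi+180)%360)-180,2),' then shift',np.array([c*d[0]+n*d[1],n*d[0]-c*d[1],-d[2]]).round(1))
F=np.array([606.9,-278.6]);U=np.radians(82.2)
def ins(g): return F+g*np.array([np.cos(U),np.sin(U)])
E
python3 - <<'E'
from d import *
print(plane('top',[(371,104),(434,97),(438,129),(374,136)],.05).round(3).tolist())
print(ins(90),ins(117))
to(622+6*.993-0,88,300,6.9)
E
```

```text
[[0.78, -0.143, 0.05], [0.8, -0.3, 0.05], [0.717, -0.307, 0.05], [0.697, -0.149, 0.05]]
[ 619.11440152 -189.43269436] [ 622.77872197 -162.68250266]
t 0.1 tcp [ 260.8 -622.4  403.8] phi 22.73 tilt [-179.9    0. ] F [-1.1  0.5 -0.1] w 85.4 ff 0.0 q [ 1.15  0.47 -0.05  1.53  0.02  1.14 -0.08]
  turn about tool z 15.83  then shift [ 449.8 -661.1  103.8]
```

step_arm --plan '[[[0,0,0],[0,0,5.3]],[[0,0,0],[0,0,5.3]],[[0,0,0],[0,0,5.2]],[[15,-22,0],[0,0,0]],[[22,-33,0],[0,0,0]],[[22,-33,0],[0,0,0]],[[22,-33,0],[0,0,0]],[[22,-33,0],[0,0,0]],[[22,-33,0],[0,0,0]],[[22,-33,0],[0,0,0]]]' --hand 1 --squeeze 50

```text
clock: 0.93
eef_pos: [0.3806, -0.3844, 0.4045]
tool_rot: [-3.141, 0.0, 0.121]
wrist_force: [1.2, -1.3, 0.8]
width: 0.0852
finger_force: 0.0
```

step_arm --plan '[[[22,-33,0],[0,0,0]],[[22,-33,0],[0,0,0]],[[22,-33,0],[0,0,0]],[[22,-33,0],[0,0,0]],[[22,-33,0],[0,0,0]],[[22,-33,0],[0,0,0]],[[22,-33,0],[0,0,0]],[[22,-33,0],[0,0,0]],[[22,-33,0],[0,0,0]],[[22,-33,0],[0,0,0]]]'

```text
clock: 1.77
eef_pos: [0.5591, -0.0305, 0.4045]
tool_rot: [3.141, 0.001, 0.121]
wrist_force: [-0.3, -0.9, -0.4]
width: 0.0849
finger_force: 0.0
```

```bash
python3 -c "
from d import *
to(628,88,180,6.9)"
```

```text
t 1.77 tcp [559.1 -30.5 404.5] phi 6.93 tilt [1.7999e+02 3.0000e-02] F [-0.3 -0.9 -0.4] w 84.9 ff 0.0 q [ 0.23  0.3  -0.31  1.8   0.1   1.06 -1.57]
  turn about tool z 0.03  then shift [  82.6 -109.4  224.5]
```

step_arm --plan '[[[20.6,-27.3,0],[0,0,0]],[[20.6,-27.3,0],[0,0,0]],[[20.6,-27.3,0],[0,0,0]],[[20.6,-27.3,0],[0,0,0]],[[0,0,30],[0,0,0]],[[0,0,40],[0,0,0]],[[0,0,40],[0,0,0]],[[0,0,40],[0,0,0]],[[0,0,30],[0,0,0]],[[0,0,20],[0,0,0]]]'

```text
clock: 2.6
eef_pos: [0.6258, 0.0856, 0.2004]
tool_rot: [3.141, 0.006, 0.121]
wrist_force: [-0.7, 0.9, -0.7]
width: 0.0852
finger_force: 0.0
```

Run:
```python
from d import *
to(628,88,174.5,6.9)
ims={n:read_camera(n)['image'] for n in('top','side')}
k=[cv2.resize(ims['side'][200:275,240:340],None,fx=8,fy=8,interpolation=2)]
cv2.imwrite('pics/g1.png',k[0])
```

```text
t 2.6 tcp [625.8  85.6 200.4] phi 6.95 tilt [179.97   0.36] F [-0.7  0.9 -0.7] w 85.2 ff 0.0 q [-0.    0.65 -0.28  1.79  0.25  0.75 -1.86]
  turn about tool z 0.05  then shift [ 2.4 -2.1 25.9]
```

View pics/g1.png

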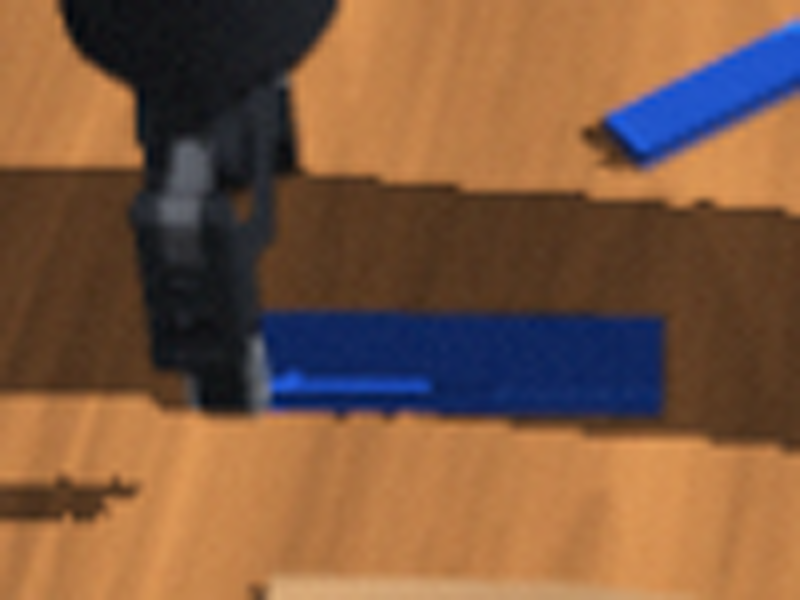

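The crop shows the fingers over the blue packer's far end (200–270,400), so it's safe to lower and grip.

step_arm --plan '[[[1,-1,10],[0,0,0]],[[1,-1,10],[0,0,0]],[[0,0,4],[0,0,0]],[[0,0,0],[0,0,0]]]'

```text
clock: 3.03
eef_pos: [0.6292, 0.0884, 0.1805]
tool_rot: [3.142, 0.0, 0.121]
wrist_force: [-0.5, 0.1, -0.2]
width: 0.0851
finger_force: 0.0
```

```bash
python3 -c "
from d import *
to(628,88,174.5,6.9)"
```

```text
t 3.03 tcp [629.2  88.4 180.5] phi 6.95 tilt [1.8e+02 1.0e-02] F [-0.5  0.1 -0.2] w 85.1 ff 0.0 q [-0.01  0.68 -0.27  1.79  0.26  0.71 -1.87]
  turn about tool z 0.05  then shift [-1.2  0.3  6. ]
```

step_arm --plan '[[[0,0,4],[0,0,0]],[[0,0,2],[0,0,0]],[[0,0,0],[0,0,0]]]'

```text
clock: 3.28
eef_pos: [0.6292, 0.0882, 0.1748]
tool_rot: [3.141, -0.0, 0.121]
wrist_force: [0.8, 0.7, -0.7]
width: 0.0851
finger_force: 0.0
```

step_arm --plan '[[[0,0,0],[0,0,0]],[[0,0,0],[0,0,0]],[[0,0,0],[0,0,0]],[[0,0,0],[0,0,0]],[[0,0,0],[0,0,0]],[[0,0,0],[0,0,0]],[[0,0,0],[0,0,0]],[[0,0,0],[0,0,0]]]' --hand -1

```text
clock: 3.95
eef_pos: [0.6294, 0.0884, 0.1752]
tool_rot: [-3.142, -0.001, 0.121]
wrist_force: [-0.7, 0.6, 2.9]
width: 0.0286
finger_force: 49.7
```

step_arm --plan '[[[0,0,-5],[0,0,0]],[[0,0,-15],[0,0,0]],[[0,0,-15],[0,0,0]],[[0,0,-15],[0,0,0]],[[0,0,-15],[0,0,0]],[[0,0,-15],[0,0,0]],[[0,0,0],[0,0,0]]]'

```text
clock: 4.53
eef_pos: [0.63, 0.0886, 0.2577]
tool_rot: [-3.141, -0.005, 0.121]
wrist_force: [0.8, -0.1, 0.5]
width: 0.0285
finger_force: 49.4
```

```bash
python3 -c "
from d import *
g=ins(170);to(g[0],g[1],255,82.2);g=ins(90);print(ins(140))"
```

```text
t 4.53 tcp [630.   88.6 257.7] phi 6.93 tilt [-179.99   -0.3 ] F [ 0.8 -0.1  0.5] w 28.5 ff 49.4 q [ 0.01  0.58 -0.3   1.75  0.22  0.84 -1.84]
  turn about tool z -75.27  then shift [-196.9   26.9    2.7]
[ 625.90018014 -139.89530233]
```

step_arm --plan '[[[0,0,0],[0,0,-3.3]],[[0,0,0],[0,0,-6]],[[0,0,0],[0,0,-6]],[[0,0,0],[0,0,-6]],[[0,0,0],[0,0,-6]],[[0,0,0],[0,0,-6]],[[0,0,0],[0,0,-6]],[[0,0,0],[0,0,-6]],[[0,0,0],[0,0,-6]],[[0,0,0],[0,0,-6]]]'

```text
clock: 5.37
eef_pos: [0.6287, 0.0881, 0.2536]
tool_rot: [-3.14, 0.001, 1.126]
wrist_force: [1.0, -0.2, -1.7]
width: 0.0288
finger_force: 49.4
```

step_arm --plan '[[[0,0,0],[0,0,-6]],[[0,0,0],[0,0,-6]],[[0,0,0],[0,0,-6]],[[-15,2,0],[0,0,0]],[[-36,5,0],[0,0,0]],[[-36,5,0],[0,0,0]],[[-36,5,0],[0,0,0]],[[-36,5,0],[0,0,0]],[[-20,3,0],[0,0,0]],[[0,0,0],[0,0,0]]]'

```text
clock: 6.2
eef_pos: [0.6289, -0.1016, 0.2531]
tool_rot: [-3.14, 0.005, 1.421]
wrist_force: [-0.6, -0.4, -0.2]
width: 0.0282
finger_force: 49.4
```

```bash
python3 -c "
from d import *
g=ins(180);to(g[0],g[1],178,82.2)"
```

```text
t 6.2 tcp [ 628.9 -101.6  253.1] phi 81.44 tilt [-179.89    0.31] F [-0.6 -0.4 -0.2] w 28.2 ff 49.4 q [ 0.52  0.65 -0.61  1.74  0.46  0.91 -0.44]
  turn about tool z -0.76  then shift [ 1.6  2.2 75.1]
```

step_arm --plan '[[[1.5,2,15],[0,0,0]],[[0,0,20],[0,0,0]],[[0,0,20],[0,0,0]],[[0,0,15],[0,0,0]],[[0,0,0],[0,0,0]],[[0,0,0],[0,0,0]]]'

```text
clock: 6.7
eef_pos: [0.6315, -0.0901, 0.1834]
tool_rot: [-3.139, -0.001, 1.436]
wrist_force: [0.3, -0.7, 0.3]
width: 0.0286
finger_force: 49.4
```

Run:
```python
from d import *
from seg import fit
g=ins(180);to(g[0],g[1],178,82.2)
ims={n:read_camera(n)['image'] for n in('top','side')}
c=ins(180-57)/1000
fit('blue',[c[0],c[1],np.radians(82.2),.003],ims)
```

```text
t 6.7 tcp [631.5 -90.1 183.4] phi 82.3 tilt [-1.7986e+02 -3.0000e-02] F [ 0.3 -0.7  0.3] w 28.6 ff 49.4 q [ 0.47  0.74 -0.57  1.77  0.53  0.8  -0.49]
  turn about tool z 0.1  then shift [-10.1   1.2   5.4]
blue ('top',) [ 0.6236 -0.1567  1.4339] 6.057
blue ('side',) [ 0.6272 -0.1539  1.4254] 1.359
blue ('top', 'side') [ 6.2670e-01 -1.5690e-01  1.4346e+00 -4.0000e-04] 7.405
```

step_arm --plan '[[[0,1,5],[0,0,0]],[[-10,0,0],[0,0,0]],[[-15,0,0],[0,0,0]],[[-15,0,0],[0,0,0]],[[-15,0,0],[0,0,0]],[[-15,0,0],[0,0,0]],[[-15,0,0],[0,0,0]],[[-10,0,0],[0,0,0]],[[-5,0,0],[0,0,0]],[[0,0,0],[0,0,0]]]'

```text
clock: 7.63
eef_pos: [0.619, -0.1925, 0.1795]
tool_rot: [-3.141, 0.001, 1.433]
wrist_force: [0.8, 0.2, -0.5]
width: 0.0283
finger_force: 49.4
```

Run:
```python
from d import *
g=ins(90);to(g[0],g[1],174.5,82.2)
im=read_camera('side')['image']
cv2.imwrite('pics/p1.png',cv2.resize(im[110:185,260:360],None,fx=8,fy=8,interpolation=2))
```

```text
t 7.63 tcp [ 619.  -192.5  179.5] phi 82.08 tilt [-1.7999e+02  4.0000e-02] F [ 0.8  0.2 -0.5] w 28.3 ff 49.4 q [ 0.62  0.75 -0.56  1.74  0.53  0.8  -0.33]
  turn about tool z -0.12  then shift [ 3.1 -0.3  5. ]
```

View pics/p1.png

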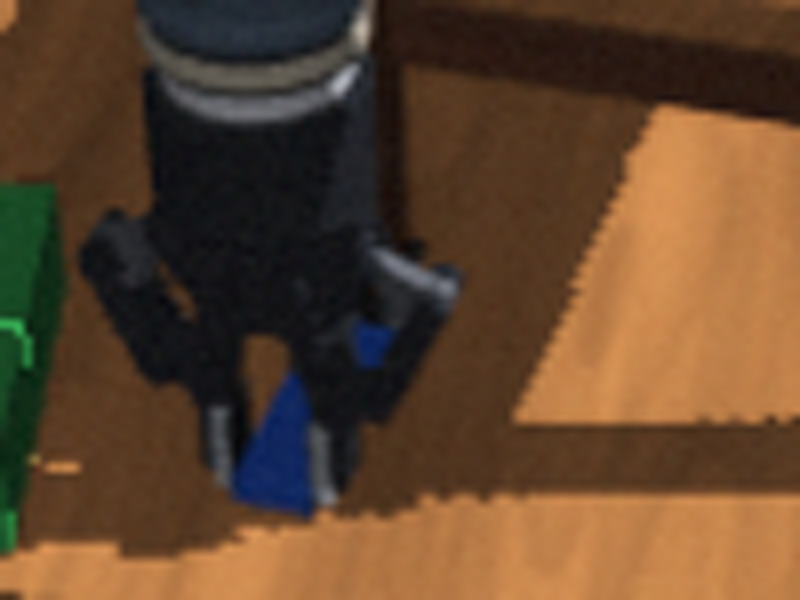

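The blue packer is in the jaws and runs back under the leg at (375,345). The soap box at (50,300) is clear. Lowering and releasing.

step_arm --plan '[[[1,0,2.5],[0,0,0]],[[0,0,2],[0,0,0]],[[0,0,0],[0,0,0]],[[0,0,0],[0,0,0]]]'

```text
clock: 8.02
eef_pos: [0.6198, -0.1884, 0.1752]
tool_rot: [3.142, -0.0, 1.437]
wrist_force: [0.8, 0.4, -0.1]
width: 0.0282
finger_force: 49.5
```

step_arm --plan '[[[0,0,0],[0,0,0]],[[0,0,0],[0,0,0]],[[0,0,0],[0,0,0]],[[0,0,0],[0,0,0]],[[0,0,0],[0,0,0]]]' --hand 0.2

```text
clock: 8.43
eef_pos: [0.6196, -0.1895, 0.1753]
tool_rot: [3.141, 0.0, 1.435]
wrist_force: [0.2, 0.3, -0.0]
width: 0.0513
finger_force: 0.0
```

step_arm --plan '[[[0,0,-10],[0,0,0]],[[0,0,-20],[0,0,0]],[[0,0,-30],[0,0,0]],[[0,0,-35],[0,0,0]],[[20,0,-30],[0,0,0]],[[38,0,0],[0,0,0]],[[38,0,0],[0,0,0]],[[38,0,0],[0,0,0]],[[38,0,0],[0,0,0]],[[0,0,0],[0,0,0]]]'

```text
clock: 9.27
eef_pos: [0.6425, -0.0083, 0.3025]
tool_rot: [3.139, -0.008, 1.448]
wrist_force: [1.0, 2.2, 0.7]
width: 0.0512
finger_force: 0.0
```

Run:
```python
from d import *
from seg import fit
ims={n:read_camera(n)['image'] for n in('top','side')}
c=ins(33)/1000
fit('blue',[c[0],c[1],np.radians(82.2),0],ims)
c=ins(33);print(c)
a=-.14;to(539.6+57*np.cos(a),277+57*np.sin(a),250,-8.1)
cv2.imwrite('pics/p2.png',cv2.resize(ims['side'][90:165,270:370],None,fx=8,fy=8,interpolation=2))
```

```text
blue ('top',) [ 0.6369 -0.3005  2.2255] 47.85
blue ('side',) [ 0.613  -0.2453  1.4558] 0.352
blue ('top', 'side') [  59.098    44.1     212.7294 -143.7716] 2.009
[ 611.37861389 -245.90532126]
t 9.37 tcp [642.7 -16.1 301.3] phi 82.53 tilt [ 1.7994e+02 -5.0000e-02] F [ 0.4 -0.8  0.1] w 51.4 ff 0.0 q [ 0.42  0.61 -0.66  1.69  0.43  1.   -0.52]
  turn about tool z 90.63  then shift [ -86.4 -275.7   51.3]
```

View pics/p2.png

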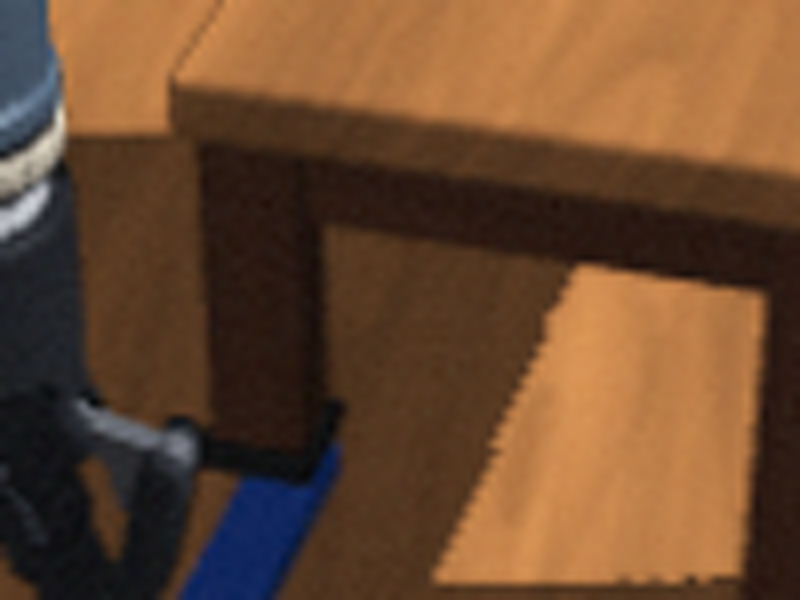

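The blue packer lies under the foot: foot edge at (200–305,475), packer running beneath it at (240–340,480), matching the plan. Next is yellow.

step_arm --plan '[[[0,0,0],[0,0,6]],[[0,0,0],[0,0,6]],[[0,0,0],[0,0,6]],[[0,0,0],[0,0,6]],[[0,0,0],[0,0,6]],[[0,0,0],[0,0,6]],[[0,0,0],[0,0,6]],[[0,0,0],[0,0,6]],[[0,0,0],[0,0,6]],[[0,0,0],[0,0,6]]]' --hand 0.7

```text
clock: 10.2
eef_pos: [0.6427, -0.0211, 0.3006]
tool_rot: [3.141, 0.0, 0.38]
wrist_force: [-0.3, 0.1, 0.4]
width: 0.0726
finger_force: 0.0
```

step_arm --plan '[[[0,0,0],[0,0,6]],[[0,0,0],[0,0,6]],[[0,0,0],[0,0,6]],[[0,0,0],[0,0,6]],[[0,0,0],[0,0,6]],[[-11,-34,0],[0,0,0]],[[-11,-34,0],[0,0,0]],[[-11,-34,0],[0,0,0]],[[-11,-34,0],[0,0,0]],[[-11,-34,0],[0,0,0]]]'

```text
clock: 11.03
eef_pos: [0.6113, 0.1564, 0.3007]
tool_rot: [3.141, -0.001, -0.139]
wrist_force: [-0.1, 0.1, 0.1]
width: 0.0722
finger_force: 0.0
```

step_arm --plan '[[[-11,-34,0],[0,0,0]],[[-11,-34,0],[0,0,0]],[[-8,-30,0],[0,0,0]],[[0,0,20],[0,0,0]],[[0,0,20],[0,0,0]],[[0,0,0],[0,0,0]],[[0,0,0],[0,0,0]]]'

```text
clock: 11.62
eef_pos: [0.5952, 0.2562, 0.2595]
tool_rot: [3.139, 0.002, -0.138]
wrist_force: [-0.2, 0.6, 0.0]
width: 0.0724
finger_force: 0.0
```

Run:
```python
from d import *
a=-.14;to(539.6+57*np.cos(a),277+57*np.sin(a),174.5,-8.1)
```

```text
t 11.62 tcp [595.2 256.2 259.5] phi -7.9 tilt [1.7988e+02 9.0000e-02] F [-0.2  0.6  0. ] w 72.4 ff 0.0 q [-0.26  0.59 -0.3   1.72  0.22  0.87 -2.37]
  turn about tool z 0.2  then shift [ -1.  -12.8  85. ]
```

step_arm --plan '[[[-1,-12.5,0],[0,0,0]],[[0,0,25],[0,0,0]],[[0,0,25],[0,0,0]],[[0,0,20],[0,0,0]],[[0,0,10],[0,0,0]],[[0,0,0],[0,0,0]],[[0,0,0],[0,0,0]]]'

```text
clock: 12.2
eef_pos: [0.5961, 0.2709, 0.1811]
tool_rot: [-3.141, -0.001, -0.136]
wrist_force: [0.6, 0.6, 0.4]
width: 0.0727
finger_force: 0.0
```

Run:
```python
from d import *
a=-.14;to(539.6+57*np.cos(a),277+57*np.sin(a),174.8,-8.1)
```

```text
t 12.2 tcp [596.1 270.9 181.1] phi -7.79 tilt [-1.7995e+02 -6.0000e-02] F [0.6 0.6 0.4] w 72.7 ff 0.0 q [-0.3   0.7  -0.28  1.74  0.26  0.74 -2.41]
  turn about tool z 0.31  then shift [0.2 1.8 6.3]
```

step_arm --plan '[[[0,1.5,3],[0,0,0.3]],[[0,0,2.5],[0,0,0]],[[0,0,0],[0,0,0]],[[0,0,0],[0,0,0]]]'

```text
clock: 12.53
eef_pos: [0.5955, 0.269, 0.1753]
tool_rot: [-3.141, -0.001, -0.141]
wrist_force: [0.6, 0.2, -0.3]
width: 0.0721
finger_force: 0.0
```

step_arm --plan '[[[0,0,0],[0,0,0]],[[0,0,0],[0,0,0]],[[0,0,0],[0,0,0]],[[0,0,0],[0,0,0]],[[0,0,0],[0,0,0]],[[0,0,0],[0,0,0]],[[0,0,0],[0,0,0]],[[0,0,0],[0,0,0]]]' --hand -1

```text
clock: 13.2
eef_pos: [0.5954, 0.2693, 0.1751]
tool_rot: [-3.141, -0.001, -0.141]
wrist_force: [0.2, -0.5, 3.7]
width: 0.0285
finger_force: 50.2
```

step_arm --plan '[[[0,0,-5],[0,0,0]],[[0,0,-15],[0,0,0]],[[0,0,-20],[0,0,0]],[[0,0,-20],[0,0,0]],[[0,0,-20],[0,0,0]],[[0,0,-20],[0,0,0]],[[0,0,0],[0,0,0]]]'

```text
clock: 13.78
eef_pos: [0.5964, 0.2698, 0.2801]
tool_rot: [-3.137, -0.007, -0.141]
wrist_force: [0.1, 0.6, -0.3]
width: 0.0285
finger_force: 49.7
```

Run:
```python
from d import *
g=ins(190);to(g[0],g[1],275,82.2)
```

```text
t 13.78 tcp [596.4 269.8 280.1] phi -8.07 tilt [-179.73   -0.4 ] F [ 0.1  0.6 -0.3] w 28.5 ff 49.7 q [-0.27  0.58 -0.31  1.69  0.22  0.9  -2.38]
  turn about tool z -90.27  then shift [-351.9   84.8    5.1]
```

step_arm --plan '[[[0,0,0],[0,0,-3.3]],[[0,0,0],[0,0,-6]],[[0,0,0],[0,0,-6]],[[0,0,0],[0,0,-6]],[[0,0,0],[0,0,-6]],[[0,0,0],[0,0,-6]],[[0,0,0],[0,0,-6]],[[0,0,0],[0,0,-6]],[[0,0,0],[0,0,-6]],[[0,0,0],[0,0,-6]]]'

```text
clock: 14.62
eef_pos: [0.595, 0.2687, 0.2744]
tool_rot: [-3.142, 0.001, 0.864]
wrist_force: [-0.4, 0.4, -0.6]
width: 0.0287
finger_force: 49.7
```

step_arm --plan '[[[0,0,0],[0,0,-6]],[[0,0,0],[0,0,-6]],[[0,0,0],[0,0,-6]],[[0,0,0],[0,0,-6]],[[0,0,0],[0,0,-6]],[[0,0,0],[0,0,-3]],[[-16,4,0],[0,0,0]],[[-35,8.5,0],[0,0,0]],[[-35,8.5,0],[0,0,0]],[[-35,8.5,0],[0,0,0]]]'

```text
clock: 15.45
eef_pos: [0.6078, 0.144, 0.2744]
tool_rot: [-3.141, 0.001, 1.437]
wrist_force: [0.2, -0.4, -0.7]
width: 0.0283
finger_force: 49.7
```

step_arm --plan '[[[-35,8.5,0],[0,0,0]],[[-35,8.5,0],[0,0,0]],[[-35,8.5,0],[0,0,0]],[[-35,8.5,0],[0,0,0]],[[-35,8.5,0],[0,0,0]],[[-35,8.5,0],[0,0,0]],[[-21,4.5,0],[0,0,0]],[[0,0,20],[0,0,0]],[[0,0,0],[0,0,0]],[[0,0,0],[0,0,0]]]'

```text
clock: 16.28
eef_pos: [0.6311, -0.091, 0.2537]
tool_rot: [-3.138, -0.0, 1.435]
wrist_force: [-0.6, 0.6, -0.4]
width: 0.029
finger_force: 49.6
```

Run:
```python
from d import *
g=ins(180);to(g[0],g[1],189.5,82.2)
```

```text
t 16.28 tcp [631.1 -91.  253.7] phi 82.25 tilt [-1.7981e+02 -2.0000e-02] F [-0.6  0.6 -0.4] w 29.0 ff 49.6 q [ 0.54  0.67 -0.67  1.73  0.5   0.93 -0.47]
  turn about tool z 0.05  then shift [-9.1  1.5 64.2]
```

step_arm --plan '[[[-5,1.5,0],[0,0,0]],[[0,0,20],[0,0,0]],[[0,0,20],[0,0,0]],[[0,0,15],[0,0,0]],[[0,0,8],[0,0,0]],[[0,0,0],[0,0,0]],[[0,0,0],[0,0,0]]]'

```text
clock: 16.87
eef_pos: [0.633, -0.0958, 0.192]
tool_rot: [3.141, -0.0, 1.436]
wrist_force: [0.8, -0.2, -1.2]
width: 0.0287
finger_force: 49.7
```

Run:
```python
from d import *
g=ins(90);to(g[0],g[1],190,82.2)
```

```text
t 16.87 tcp [633.  -95.8 192. ] phi 82.29 tilt [ 1.7999e+02 -2.0000e-02] F [ 0.8 -0.2 -1.2] w 28.7 ff 49.7 q [ 0.51  0.74 -0.62  1.76  0.56  0.83 -0.51]
  turn about tool z 0.09  then shift [-94.7  -1.1   2. ]
```

step_arm --plan '[[[-5,-1,1.5],[0,0,0]],[[-15,0,0],[0,0,0]],[[-15,0,0],[0,0,0]],[[-15,0,0],[0,0,0]],[[-15,0,0],[0,0,0]],[[-15,0,0],[0,0,0]],[[-10,0,0],[0,0,0]],[[-4,0,0],[0,0,0]],[[0,0,0],[0,0,0]],[[0,0,0],[0,0,0]]]'

```text
clock: 17.7
eef_pos: [0.6191, -0.189, 0.1903]
tool_rot: [3.141, -0.001, 1.435]
wrist_force: [-0.5, -0.0, -0.0]
width: 0.0283
finger_force: 49.7
```

Run:
```python
from d import *
g=ins(90);to(g[0],g[1],187,82.2)
```

```text
t 17.7 tcp [ 619.1 -189.   190.3] phi 82.25 tilt [ 1.7999e+02 -5.0000e-02] F [-0.5 -0.  -0. ] w 28.3 ff 49.7 q [ 0.66  0.75 -0.62  1.74  0.56  0.84 -0.36]
  turn about tool z 0.05  then shift [-0.4  0.1  3.3]
```

step_arm --plan '[[[0,0,2],[0,0,0]],[[0,0,1.2],[0,0,0]],[[0,0,0],[0,0,0]],[[0,0,0],[0,0,0]]]'

```text
clock: 18.03
eef_pos: [0.6193, -0.1883, 0.1872]
tool_rot: [3.141, -0.001, 1.437]
wrist_force: [-0.4, -0.3, -0.6]
width: 0.0286
finger_force: 49.8
```

step_arm --plan '[[[0,0,0],[0,0,0]],[[0,0,0],[0,0,0]],[[0,0,0],[0,0,0]],[[0,0,0],[0,0,0]],[[0,0,0],[0,0,0]]]' --hand 0.2

```text
clock: 18.45
eef_pos: [0.619, -0.1895, 0.187]
tool_rot: [3.142, 0.0, 1.435]
wrist_force: [0.6, -0.4, -0.1]
width: 0.0513
finger_force: 0.0
```

step_arm --plan '[[[0,0,-10],[0,0,0]],[[0,0,-20],[0,0,0]],[[0,0,-30],[0,0,0]],[[0,0,-30],[0,0,0]],[[20,0,-25],[0,0,0]],[[38,0,0],[0,0,0]],[[38,0,0],[0,0,0]],[[38,0,0],[0,0,0]],[[38,0,0],[0,0,0]],[[0,0,0],[0,0,0]]]'

```text
clock: 19.28
eef_pos: [0.642, -0.0083, 0.3043]
tool_rot: [3.139, -0.008, 1.449]
wrist_force: [-0.8, 0.8, 1.0]
width: 0.0516
finger_force: 0.0
```

Run:
```python
from d import *
from seg import fit
ims={n:read_camera(n)['image'] for n in('top','side')}
cv2.imwrite('pics/p3.png',cv2.resize(ims['side'][90:165,270:370],None,fx=8,fy=8,interpolation=2))
c=ins(33)/1000
fit('yellow',[c[0],c[1],np.radians(82.2),.012],ims)
fit('blue',[c[0],c[1],np.radians(82.2),0],ims)
a=-.0313;to(516.8-45*np.cos(a),179.2-45*np.sin(a),260,180-1.8)
```

```text
yellow ('top',) [ 0.6114 -0.2459  1.4347] inf
yellow ('side',) [ 0.6124 -0.2439  1.4355] 0.489
yellow ('top', 'side') [ 0.6114 -0.2459  1.4347  0.012 ] inf
blue ('top',) [ 0.6114 -0.2459  1.4347] inf
blue ('side',) [ 0.6288 -0.2217  1.7858] 12.917
blue ('top', 'side') [ 0.6114 -0.2459  1.4347  0.    ] inf
t 19.38 tcp [642.2 -16.  303.1] phi 82.52 tilt [ 1.7994e+02 -5.0000e-02] F [-0.7 -0.1 -0.2] w 51.2 ff 0.0 q [ 0.45  0.62 -0.71  1.69  0.46  1.01 -0.55]
  turn about tool z -95.68  then shift [176.5 191.2  43.1]seg.py:18: RuntimeWarning: divide by zero encountered in scalar divide
  d=np.zeros(M[n].shape,np.uint8);cv2.fillConvexPoly(d,h,1,shift=4);c+=(d.astype(bool)^M[n]).sum()/M[n].sum()
  np.max(np.abs(fsim[0] - fsim[1:])) <= fatol):
```

step_arm --plan '[[[0,0,0],[0,0,-3.7]],[[0,0,0],[0,0,-6]],[[0,0,0],[0,0,-6]],[[0,0,0],[0,0,-6]],[[0,0,0],[0,0,-6]],[[0,0,0],[0,0,-6]],[[0,0,0],[0,0,-6]],[[0,0,0],[0,0,-6]],[[0,0,0],[0,0,-6]],[[0,0,0],[0,0,-6]]]' --hand 0.7

```text
clock: 20.22
eef_pos: [0.6423, -0.0213, 0.3021]
tool_rot: [-3.14, 0.001, 2.444]
wrist_force: [0.5, -0.6, -0.0]
width: 0.0726
finger_force: 0.0
```

step_arm --plan '[[[0,0,0],[0,0,-6]],[[0,0,0],[0,0,-6]],[[0,0,0],[0,0,-6]],[[0,0,0],[0,0,-6]],[[0,0,0],[0,0,-6]],[[0,0,0],[0,0,-6]],[[0,0,0],[0,0,-2]],[[20,22,0],[0,0,0]],[[25,27,0],[0,0,0]],[[25,27,0],[0,0,0]]]'

```text
clock: 21.05
eef_pos: [0.5749, 0.0575, 0.3017]
tool_rot: [-3.141, -0.0, 3.1]
wrist_force: [-0.4, 0.7, 0.8]
width: 0.0725
finger_force: 0.0
```

step_arm --plan '[[[25,27,0],[0,0,0]],[[25,27,0],[0,0,0]],[[25,27,0],[0,0,0]],[[20,22,0],[0,0,0]],[[11,12,0],[0,0,0]],[[0,0,20],[0,0,0]],[[0,0,20],[0,0,0]],[[0,0,0],[0,0,0]],[[0,0,0],[0,0,0]]]'

```text
clock: 21.8
eef_pos: [0.4737, 0.177, 0.2617]
tool_rot: [-3.14, -0.001, 3.103]
wrist_force: [0.8, -0.4, -0.8]
width: 0.0727
finger_force: 0.0
```

Run:
```python
from d import *
a=-.0313;to(516.8-45*np.cos(a),179.2-45*np.sin(a),175,180-1.8)
```

```text
t 21.8 tcp [473.7 177.  261.7] phi 177.82 tilt [-1.7991e+02 -7.0000e-02] F [ 0.8 -0.4 -0.8] w 72.7 ff 0.0 q [ 0.38  0.65 -1.11  2.02  0.74  0.94  0.42]
  turn about tool z -0.38  then shift [ 2.   3.6 86.7]
```

step_arm --plan '[[[2,3.5,0],[0,0,-0.4]],[[0,0,25],[0,0,0]],[[0,0,25],[0,0,0]],[[0,0,20],[0,0,0]],[[0,0,10],[0,0,0]],[[0,0,0],[0,0,0]],[[0,0,0],[0,0,0]]]'

```text
clock: 22.38
eef_pos: [0.4718, 0.1822, 0.1828]
tool_rot: [3.141, 0.001, 3.112]
wrist_force: [0.5, 0.9, -0.6]
width: 0.0726
finger_force: 0.0
```

Run:
```python
from d import *
a=-.0313;to(516.8-45*np.cos(a),179.2-45*np.sin(a),175,180-1.8)
```

```text
t 22.38 tcp [471.8 182.2 182.8] phi 178.32 tilt [1.7996e+02 5.0000e-02] F [ 0.5  0.9 -0.6] w 72.6 ff 0.0 q [ 0.28  0.75 -0.98  2.07  0.89  0.82  0.3 ]
  turn about tool z 0.12  then shift [-0.  -1.6  7.8]
```

step_arm --plan '[[[0,-1.5,4],[0,0,0]],[[0,0,3],[0,0,0]],[[0,0,0],[0,0,0]],[[0,0,0],[0,0,0]]]'

```text
clock: 22.72
eef_pos: [0.4715, 0.1803, 0.1754]
tool_rot: [3.142, 0.001, 3.112]
wrist_force: [1.0, -0.3, 0.5]
width: 0.0725
finger_force: 0.0
```

step_arm --plan '[[[0,0,0],[0,0,0]],[[0,0,0],[0,0,0]],[[0,0,0],[0,0,0]],[[0,0,0],[0,0,0]],[[0,0,0],[0,0,0]],[[0,0,0],[0,0,0]],[[0,0,0],[0,0,0]],[[0,0,0],[0,0,0]]]' --hand -1 --squeeze 80

```text
clock: 23.38
eef_pos: [0.4715, 0.1807, 0.1755]
tool_rot: [3.141, 0.001, 3.113]
wrist_force: [-0.8, -0.5, 5.3]
width: 0.028
finger_force: 79.5
```

step_arm --plan '[[[0,0,-5],[0,0,0]],[[0,0,-15],[0,0,0]],[[0,0,-20],[0,0,0]],[[0,0,-20],[0,0,0]],[[0,0,-20],[0,0,0]],[[0,0,-20],[0,0,0]],[[0,0,0],[0,0,0]]]'

```text
clock: 23.97
eef_pos: [0.4721, 0.1812, 0.2782]
tool_rot: [3.139, 0.005, 3.112]
wrist_force: [0.2, 0.2, -1.5]
width: 0.0285
finger_force: 78.8
```

Run:
```python
from d import *
g=ins(185);to(g[0],g[1],275,82.2)
```

```text
t 23.97 tcp [472.1 181.2 278.2] phi 178.32 tilt [179.87   0.3 ] F [ 0.2  0.2 -1.5] w 28.5 ff 78.8 q [ 0.4   0.63 -1.13  2.01  0.71  0.96  0.44]
  turn about tool z 96.12  then shift [-252.3  196.     3.2]
```

step_arm --plan '[[[0,0,0],[0,0,3.1]],[[0,0,0],[0,0,6]],[[0,0,0],[0,0,6]],[[0,0,0],[0,0,6]],[[0,0,0],[0,0,6]],[[0,0,0],[0,0,6]],[[0,0,0],[0,0,6]],[[0,0,0],[0,0,6]],[[0,0,0],[0,0,6]],[[0,0,0],[0,0,6]]]'

```text
clock: 24.8
eef_pos: [0.4711, 0.1799, 0.2742]
tool_rot: [-3.14, -0.0, 2.111]
wrist_force: [-0.0, -1.1, -0.9]
width: 0.0285
finger_force: 78.8
```

step_arm --plan '[[[0,0,0],[0,0,6]],[[0,0,0],[0,0,6]],[[0,0,0],[0,0,6]],[[0,0,0],[0,0,6]],[[0,0,0],[0,0,6]],[[0,0,0],[0,0,6]],[[0,0,0],[0,0,3]],[[-14,11,0],[0,0,0]],[[-28,21.8,0],[0,0,0]],[[-28,21.8,0],[0,0,0]]]'

```text
clock: 25.63
eef_pos: [0.5157, 0.1038, 0.2745]
tool_rot: [-3.141, 0.0, 1.439]
wrist_force: [0.0, 0.4, -0.6]
width: 0.0286
finger_force: 78.8
```

step_arm --plan '[[[-28,21.8,0],[0,0,0]],[[-28,21.8,0],[0,0,0]],[[-28,21.8,0],[0,0,0]],[[-28,21.8,0],[0,0,0]],[[-28,21.8,0],[0,0,0]],[[-28,21.8,0],[0,0,0]],[[-14,10.8,0],[0,0,0]],[[0,0,20],[0,0,0]],[[0,0,0],[0,0,0]],[[0,0,0],[0,0,0]]]'

```text
clock: 26.47
eef_pos: [0.6307, -0.0957, 0.2531]
tool_rot: [-3.137, -0.0, 1.436]
wrist_force: [-0.1, 0.5, -0.2]
width: 0.0284
finger_force: 78.9
```

Run:
```python
from d import *
g=ins(185);to(g[0],g[1],201.5,82.2)
```

```text
t 26.47 tcp [630.7 -95.7 253.1] phi 82.26 tilt [-1.7974e+02 -1.0000e-02] F [-0.1  0.5 -0.2] w 28.4 ff 78.9 q [ 0.53  0.66 -0.63  1.73  0.47  0.92 -0.44]
  turn about tool z 0.06  then shift [ 0.5  1.3 51.6]
```

step_arm --plan '[[[0,1,15],[0,0,0]],[[0,0,20],[0,0,0]],[[0,0,10],[0,0,0]],[[0,0,6],[0,0,0]],[[0,0,0],[0,0,0]],[[0,0,0],[0,0,0]],[[0,0,0],[0,0,0]]]'

```text
clock: 27.05
eef_pos: [0.6332, -0.0956, 0.2049]
tool_rot: [3.14, -0.0, 1.436]
wrist_force: [-0.3, -0.4, 0.2]
width: 0.0287
finger_force: 78.9
```

Run:
```python
from d import *
g=ins(142);to(g[0],g[1],201,82.2)
im=read_camera('side')['image']
cv2.imwrite('pics/p4.png',cv2.resize(im[100:190,260:380],None,fx=6,fy=6,interpolation=2))
```

```text
t 27.05 tcp [633.2 -95.6 204.9] phi 82.26 tilt [ 1.7991e+02 -1.0000e-02] F [-0.3 -0.4  0.2] w 28.7 ff 78.9 q [ 0.5   0.72 -0.6   1.75  0.52  0.83 -0.48]
  turn about tool z 0.06  then shift [-42.8  -1.2   3.9]
```

View pics/p4.png

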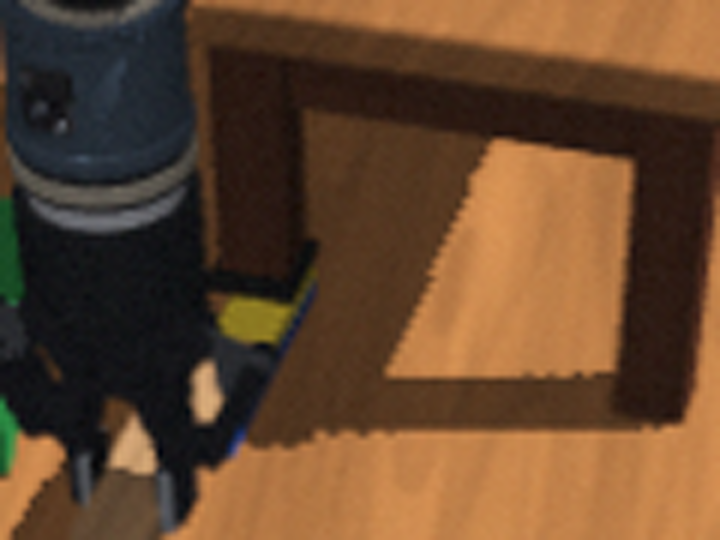

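The yellow packer sits on the blue one under the foot, at (255,315). The wedge in the jaws is aligned, and about 11 mm of gap remains. Sliding it in.

step_arm --plan '[[[-10,-1,3.5],[0,0,0]],[[-12,0,0],[0,0,0]],[[-12,0,0],[0,0,0]],[[-8,0,1],[0,0,0]],[[0,0,0.5],[0,0,0]],[[0,0,0],[0,0,0]],[[0,0,0],[0,0,0]]]'

```text
clock: 27.68
eef_pos: [0.6262, -0.1379, 0.1994]
tool_rot: [3.141, 0.0, 1.435]
wrist_force: [-0.5, -1.4, 2.5]
width: 0.0286
finger_force: 79.4
```

Run:
```python
from d import *
g=ins(115);to(g[0],g[1],199.5,82.2)
```

```text
t 27.68 tcp [ 626.2 -137.9  199.4] phi 82.21 tilt [1.7994e+02 2.0000e-02] F [-0.5 -1.4  2.5] w 28.6 ff 79.4 q [ 0.56  0.72 -0.59  1.75  0.53  0.83 -0.41]
  turn about tool z 0.01  then shift [-27.   -0.   -0.1]
```

Resting lightly on the stack. Creeping in now.

step_arm --plan '[[[-3,0,0],[0,0,0]],[[-3,0,0],[0,0,0]],[[-3,0,0],[0,0,0]],[[0,0,0],[0,0,0]]]'

```text
clock: 28.02
eef_pos: [0.6252, -0.1459, 0.1995]
tool_rot: [3.14, -0.001, 1.436]
wrist_force: [-0.4, 2.8, 4.8]
width: 0.0283
finger_force: 79.4
```

step_arm --plan '[[[-2,0,0],[0,0,0]],[[-2,0,0],[0,0,0]],[[0,0,0],[0,0,0]]]'

```text
clock: 28.27
eef_pos: [0.6246, -0.1501, 0.1995]
tool_rot: [3.14, -0.001, 1.435]
wrist_force: [0.6, 2.5, 4.7]
width: 0.0285
finger_force: 79.6
```

Run:
```python
from d import *
g=ins(115);to(g[0],g[1],199.5,82.2)
```

```text
t 28.27 tcp [ 624.6 -150.1  199.5] phi 82.24 tilt [ 1.7993e+02 -3.0000e-02] F [0.6 2.5 4.7] w 28.5 ff 79.6 q [ 0.58  0.73 -0.59  1.75  0.53  0.83 -0.39]
  turn about tool z 0.04  then shift [-14.7  -0.1   0. ]
```

step_arm --plan '[[[-1.5,0,0],[0,0,0]],[[-1.5,0,0],[0,0,0]],[[0,0,0],[0,0,0]]]'

```text
clock: 28.52
eef_pos: [0.6242, -0.1531, 0.1995]
tool_rot: [3.14, -0.001, 1.435]
wrist_force: [0.3, 2.4, 5.5]
width: 0.0283
finger_force: 79.6
```

step_arm --plan '[[[-1.5,0,0],[0,0,0]],[[-1,0,0],[0,0,0]],[[0,0,0],[0,0,0]]]'

```text
clock: 28.77
eef_pos: [0.6239, -0.1555, 0.1995]
tool_rot: [3.14, -0.001, 1.436]
wrist_force: [1.0, 2.8, 5.2]
width: 0.0283
finger_force: 79.6
```

step_arm --plan '[[[-1.5,0,0],[0,0,0]],[[-1,0,0],[0,0,0]],[[0,0,0],[0,0,0]]]'

```text
clock: 29.02
eef_pos: [0.6236, -0.1579, 0.1995]
tool_rot: [3.14, -0.001, 1.436]
wrist_force: [-0.4, 2.2, 4.8]
width: 0.0284
finger_force: 79.6
```

step_arm --plan '[[[-1,0,0],[0,0,0]],[[-1,0,0],[0,0,0]],[[0,0,0],[0,0,0]]]'

```text
clock: 29.27
eef_pos: [0.6233, -0.1596, 0.1996]
tool_rot: [3.14, -0.001, 1.436]
wrist_force: [-0.4, 3.1, 5.6]
width: 0.0285
finger_force: 79.6
```

step_arm --plan '[[[-1,0,0],[0,0,0]],[[-1,0,0],[0,0,0]],[[0,0,0],[0,0,0]]]'

```text
clock: 29.52
eef_pos: [0.6232, -0.1603, 0.1996]
tool_rot: [3.14, -0.003, 1.437]
wrist_force: [1.1, 5.2, 5.1]
width: 0.0287
finger_force: 79.7
```

step_arm --plan '[[[-1,0,0],[0,0,0]],[[-1,0,0],[0,0,0]],[[0,0,0],[0,0,0]]]'

```text
clock: 29.77
eef_pos: [0.623, -0.161, 0.1996]
tool_rot: [3.14, -0.005, 1.438]
wrist_force: [0.4, 7.7, 4.7]
width: 0.0284
finger_force: 79.6
```

step_arm --plan '[[[-1.5,0,0],[0,0,0]],[[-1.5,0,0],[0,0,0]],[[0,0,0],[0,0,0]]]'

```text
clock: 30.02
eef_pos: [0.6228, -0.1619, 0.1995]
tool_rot: [3.14, -0.008, 1.439]
wrist_force: [2.0, 11.7, 4.8]
width: 0.0286
finger_force: 79.5
```

step_arm --plan '[[[-1,0,0],[0,0,0]],[[0,0,0],[0,0,0]],[[0,0,0],[0,0,0]]]'

```text
clock: 30.27
eef_pos: [0.6227, -0.1621, 0.1996]
tool_rot: [3.14, -0.009, 1.44]
wrist_force: [0.8, 13.3, 4.8]
width: 0.0285
finger_force: 79.5
```

Run:
```python
from d import *
from seg import fit
s=st();print((s['eef_pos'][:2]*1000-F)@[np.cos(U),np.sin(U)],s['wrist_torque'],s['joint_efforts'].round(1))
```

```text
t 30.27 tcp [ 622.7 -162.1  199.6] phi 82.48 tilt [179.92  -0.53] F [ 0.8 13.3  4.8] w 28.5 ff 79.5 q [ 0.61  0.73 -0.6   1.75  0.52  0.83 -0.37]
117.55745932967106 [ 2.39442846 -0.21834941 -0.13585119] [  8.4 -51.9  -0.6 -17.2   2.5   1.1   0.1]
```

step_arm --plan '[[[0,0,0],[0,-0.3,0]],[[0,0,0],[0,-0.3,0]],[[0,0,0],[0,0,0]],[[0,0,0],[0,0,0]],[[0,0,0],[0,0,0]]]'

```text
clock: 30.68
eef_pos: [0.6229, -0.1608, 0.1996]
tool_rot: [3.14, -0.001, 1.44]
wrist_force: [2.1, 15.4, 3.8]
width: 0.0286
finger_force: 79.4
```

Run:
```python
from d import *
from seg import fit
s=st();im={'side':read_camera('side')['image']}
c=ins(33)/1000
fit('yellow',[c[0],c[1],np.radians(82.2),.012],im,('side',))
fit('green',[.5286,.3665,.117,0],im,('side',))
```

```text
t 30.68 tcp [ 622.9 -160.8  199.6] phi 82.51 tilt [ 1.7991e+02 -6.0000e-02] F [ 2.1 15.4  3.8] w 28.6 ff 79.4 q [ 0.6   0.73 -0.59  1.75  0.53  0.83 -0.37]
yellow ('side',) [ 1.4988 -2.0085  1.928 ] 1.0
green ('side',) [0.5274 0.3676 0.1082] 0.076
```

step_arm --plan '[[[0,0,0],[0,0,0]],[[0,0,0],[0,0,0]],[[0,0,0],[0,0,0]],[[0,0,0],[0,0,0]],[[0,0,0],[0,0,0]],[[0,0,0],[0,0,0]]]'

```text
clock: 31.23
eef_pos: [0.6229, -0.1609, 0.1996]
tool_rot: [3.14, -0.001, 1.44]
wrist_force: [1.1, 14.7, 4.8]
width: 0.0279
finger_force: 79.4
```

Run:
```python
from d import *
s=st()
if 8<s['wrist_force'][1]<25 and s['finger_force']>60: print(finish_job())
```

```text
t 31.23 tcp [ 622.9 -160.9  199.6] phi 82.51 tilt [ 1.799e+02 -6.000e-02] F [ 1.1 14.7  4.8] w 27.9 ff 79.4 q [ 0.6   0.73 -0.59  1.75  0.53  0.83 -0.37]
the job is handed in; nothing more can be done
None
```

I handed the job in at 31 s: the blue and yellow packers are stacked under the foot, the wedge is held level and tight at about 15 N, and the green packer is untouched on the table; the wedge hid the stack at the end, so "tight" rests on the force reading.

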